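# Bring the syringe pump's pusher up to the plunger

## Robot

A 6-joint arm with a two-finger parallel gripper is mounted at the origin on a cart in front of the work surface, level with it; the furniture and walls round the work are solid. World frame = base frame: x ahead of the robot, y to its left, z up, the work surface at z = 0. Lengths are in m, angles in rad, forces in N, time in s.
With the tool pointing down it reaches from about 0.375 to 0.975 m from the base axis. Payload 3.8 kg.
Tool frame: the origin (TCP) lies between the finger pads; the fingertips stand 17 mm ahead of it and the grasp point (between the pads) lies 2 mm behind it; y points along the fingers, z is the direction in which the jaws open and shut, and the axes are right-handed (so a half turn about y gives the same grasp; the last joint's range is limited). The gripper opens to 85 mm and grips with 20 to 120 N. Pads are 22 mm wide; open, the fingers measure 114 mm over their backs; the gripper's body (76 mm by 85 mm) begins 54 mm behind the grasp point. The pads swing forward as they close: fully open they stand 13 mm farther back than shut.
Start: joints at [1.262, 0.264, 1.604, -0, 1.274, -0.037], TCP at [0.181, 0.65, 0.248] pointing down, gripper open.
Joint ranges: [-2.63, 2.63], [-0.94, 2.18], [0.31, 2.57], [-1.31, 4.45], [0, 2.66], [-2.55, 2.55]. Speed limits (rad/s): [2.57, 2.57, 3.14, 3.14, 3.14, 3.14].

## Interface

Orientations are given as a rotation vector (axis times angle).
In Python, from workcell import bot, eyes, nets gives the robot as it stands. The module is installed in compiled form; this text tells all that it offers.
- The arm moves only by the tool jog_arm, never from a script. Its arguments are lists of equal length, an entry for each row: "turn": the turn, a rotation vector about the tool's x, y, z in rad, a list of three; "slide": the shift along the tool's x, y, z in mm, a list of three; "grip": the opening in per cent of the stroke, from 0 (shut) to 100 (fully open). A call has 1 to 5 rows; each row shifts and turns the commanded pose from where the row before left it, along the tool's axes as they then stand; what a row does not reach is not made up. A row lasts 1/10 s, in which the tool goes at most 50 mm and 8.59 degrees, less where a joint would pass 70% of its speed; a pose out of reach is approached as far as the arm can. A call with a gripper value outside its range is refused whole. The fingers move at their own pace and stop on an object; "newtons" is the grip in N (left out, the last holds). Time passes only in rows, so rows that do not move let the fingers close. It gives the time, the measured TCP pose, the force and the opening at its end, in the units of the state.
- bot.read_state(): the state, without advancing time (a new reading comes with each control period).
- eyes.read_camera(name): name is "scene" or "side" or "wrist"; returns a dict with "img" (400x640x3 uint8, red, green, blue), "depth" (400x640 float32, m along the optical axis (not along the pixel's ray), 0 where there is no reading), "intrinsics" (3x3 intrinsics, pixels), "distortion" ([k1, k2, p1, p2, k3] as OpenCV has them; the pictures are not rectified), "position" and "rotation" of the camera in the world. Camera axes: x right, y down, z forward; pixel columns grow to the right and rows downward; lengths in m; the calibration is good to about 2 mm. A picture is of the moment at which its call begins.
- bot.finish_job(): hands the job in, once; it reports no verdict.
Trained networks look in a picture, given as the dict that the camera call returned (one of the last four; its "shot" number tells which), for a name from the list of things; names that differ only in an ending like _2 or _b are one class to them, and where a whole thing is asked for, a point or a joint stands for the part that bears it (a point fixed in the world has none). Each returns a list of dicts, best first, with "conf" (0 to 1); they miss things now and then, are a little off and sometimes report something else, mostly with a low value. They report only what shows in the picture. A call takes as long as a camera call.
- nets.search_frame(thing, picture): "xyz" ([x, y, z] in m, in the coordinates of the camera as it stood for that picture, good to about 4 mm: the middle of the surface that is visible of it).
The state is a dict: "time": time; "q": joint angles; "joint_vel": joint speeds; "joint_torque": joint torques, N m; "tool_pos": TCP position; "tcp_rot": TCP orientation; "wrist_force": force on the tool from outside, world axes, zero at the start; "torque": the same for the moment, N m; "width": opening from 0.0 (shut) to 1.0 (fully open).
Only numpy, scipy, OpenCV 4.12 (cv2) and the standard library are available. Lean on these libraries where they do the work, as an engineer would, in place of code of your own. Each camera call takes 0.05 s, during which the arm holds its last target.

## Task

Two identical syringe pumps stand on the worktop, but only one has a syringe clamped in its cradle. On that pump, slide the grey pusher block along its two rods until it rests right up against the end of the syringe's plunger, and let go. Leave the empty pump's pusher where it is.

Things in the scene. Friction and masses are not known exactly. Their poses are not given: they have to be found in the camera images.
- loaded_pump: Fixed pump with the syringe: white housing 100 (x) x 240 (y) x 36 mm high. Origin centre of underside, z up; its +y is the way the pusher slides towards the syringe. Two steel rods along y. The syringe lies along y in a metal cradle, plunger end at y = +2 mm, needle cap out to y = +148 mm. All but the pusher is at most 61 mm above the worktop.
- pusher (a joint): Slide of the loaded pump's grey pusher block along the rods, in m: 0 = farthest from the syringe, 0.080 = against the plunger end, where it stops firmly. It starts between 0 and 0.030. Light: about 2 N of friction, no spring, it stays where it is left.
- pusher_tab (a point): Centre of the top of the upright thumb tab on the loaded pump's pusher, 97 mm above the worktop; axes as the pump's. Tab 18 mm thick along the slide (y), 28 mm wide across it (x), 35 mm tall, on a block 78 (x) x 30 (y) mm whose top is 62 mm above the worktop. It can be pinched from above either way, or pushed along the slide from behind.
- spare_pusher_tab (a point): The same point on the identical pusher of the other, empty pump (no syringe in its cradle), which is to stay where it is. Mind the glass shelf over the right-hand part of the worktop: it hangs 0.54 m above the top, over world x > 0.58 m and y < 0.03 m, so keep the wrist and elbow short of it when crossing over.

How it is judged:
At the end, for the whole second after the job is handed in: The loaded pump's pusher is against the plunger end (within 11 mm of its stop) and at rest, and the empty pump's pusher is within 12 mm of where it started (value of joint pusher above 0.069 m and velocity of joint pusher between -0.01 and 0.01 m/s and distance of spare_pusher_tab from where it was at the start of the episode below 0.012 m); the robot touches nothing.
It fails at once if the empty pump's pusher is moved by more than 12 mm (distance of spare_pusher_tab from where it was at the start of the episode above 0.012 m).
It also fails if it takes over 29 s, if anything falls off the work surface, if the arm or the gripper's body presses on something with over 40 N, if the wrist force passes 120 N, or if a joint passes its speed limit or range.

## Working session

There is one attempt and no reset: what is moved stays moved. The work goes in short steps, Python scripts to look and compute and a tool call to move; the robot and the scene stay as the last step left them, time stands still between calls to the robot, and variables do not carry over. Pictures are saved under pics/ and viewed, and the job is handed in when it is done.

Besides the shell and the picture viewer there is one more tool, called in YAML: its name, and indented under it one key for each argument. jog_arm: Moves the arm, as the interface text tells. Its arguments: {"type":"object","properties":{"turn":{"type":"array"},"slide":{"type":"array"},"grip":{"type":"array"},"newtons":{"type":"number"}},"required":["turn","slide","grip"]}

```bash
mkdir -p pics
cat > h.py <<'E'
import numpy as np, cv2
from workcell import bot, eyes, nets
def shot(n,f):
    p=eyes.read_camera(n); cv2.imwrite(f'pics/{f}.png',p['img'][:,:,::-1]); return p
def w(p,c): return np.array(p['rotation'])@np.array(c)+np.array(p['position'])
E
python3 - <<'E'
from h import *
np.set_printoptions(precision=4,suppress=True)
s=bot.read_state(); print(s)
for n in ['scene','side']:
    p=shot(n,n+'0'); print(n,p['position'],np.array(p['rotation']).tolist())
    for t in ['pusher_tab','loaded_pump']:
        for d in nets.search_frame(t,p): print(t,d['conf'],w(p,d['xyz']))
E
```

```text
{'time': 0.0, 'q': array([ 1.2621,  0.2648,  1.6054, -0.    ,  1.2737, -0.0369]), 'joint_vel': array([ 0.0006,  0.0023, -0.0013,  0.0005,  0.    , -0.0011]), 'joint_torque': array([ -0.0023, -51.5111, -36.731 ,  -0.0004,   0.0131,   0.    ]), 'tool_pos': array([0.181 , 0.6496, 0.247 ]), 'tcp_rot': array([-1.5625,  0.2137, -0.2131]), 'wrist_force': array([-0.1951, -0.4232,  0.1742]), 'torque': array([0.0421, 0.0083, 0.0007]), 'width': 1.0022764483967312}
scene [-0.0302 -0.4142  0.7364] [-2.161309636482742, 1.1466948736197733, -0.4414631394668958]
pusher_tab 0.97 [-0.6314 -1.0155  0.1351]
loaded_pump 0.9 [-0.5704 -0.9544  0.1962]
side [0.3844 0.6452 1.0268] [-0.1751749921278956, 2.9238058107755736, -0.9668274271860711]
pusher_tab 0.78 [-1.3585 -1.0977 -0.7161]
loaded_pump 0.81 [-1.0911 -0.8304 -0.4487]
loaded_pump 0.58 [-1.3524 -1.0917 -0.71  ]
```

Rotation is a rotation vector; fix the helper.

```bash
cat > h.py <<'E'
import numpy as np, cv2
from scipy.spatial.transform import Rotation as R
from workcell import bot, eyes, nets
np.set_printoptions(precision=4,suppress=True)
def shot(n,f):
    p=eyes.read_camera(n); cv2.imwrite(f'pics/{f}.png',p['img'][:,:,::-1]); return p
def w(p,c): return R.from_rotvec(p['rotation']).apply(np.array(c))+np.array(p['position'])
def cloud(p):
    K=np.array(p['intrinsics']);h,wd=p['depth'].shape
    u,v=np.meshgrid(np.arange(wd),np.arange(h))
    n=cv2.undistortPoints(np.stack([u,v],-1).reshape(-1,1,2).astype(float),K,np.array(p['distortion'])).reshape(h,wd,2)
    d=p['depth']; P=np.dstack([n[...,0]*d,n[...,1]*d,d])
    X=w(p,P.reshape(-1,3)).reshape(h,wd,3); X[d<=0]=np.nan; return X
E
python3 - <<'E'
from h import *
for n in ['scene','side']:
    p=shot(n,n+'1'); np.save(n+'.npy',cloud(p)); np.save(n+'_img.npy',p['img'])
    for t in ['pusher_tab','loaded_pump']:
        for d in nets.search_frame(t,p): print(n,t,d['conf'],w(p,d['xyz']))
E
```

```text
scene pusher_tab 0.63 [ 0.4586 -0.2768  0.0593]
scene loaded_pump 0.68 [ 0.4598 -0.2222  0.0328]
side pusher_tab 0.73 [ 0.4782 -0.2623  0.062 ]
side loaded_pump 0.95 [ 0.4818 -0.1819  0.0337]
side loaded_pump 0.49 [ 0.4774 -0.2598  0.0583]
```

View pics/scene0.png

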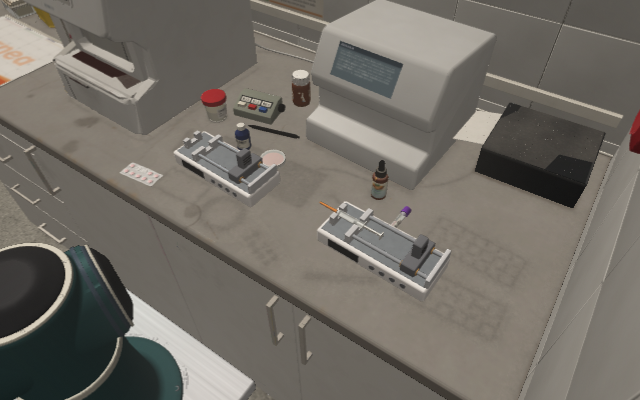

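View pics/side0.png

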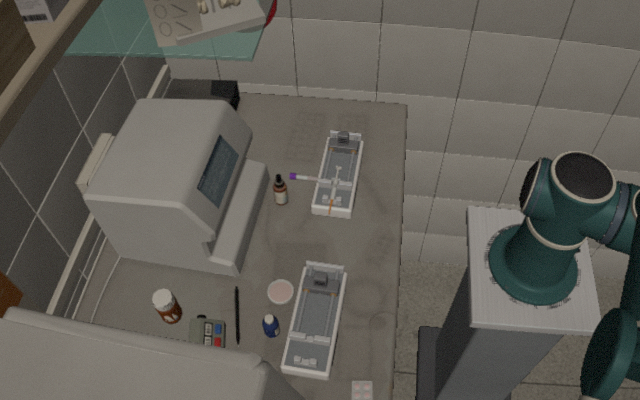

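The loaded pump is the right-hand one: it has an orange needle cap at scene (325,207) and its plunger end at (380,234). Its pusher tab is at (420,245), while the tab of the empty pump is at (243,160). I'll locate the tab and axis from depth.

```bash
python3 - <<'E'
from h import *
for n in ['scene','side']:
    X=np.load(n+'.npy').reshape(-1,3)
    for c,nm in [((0.47,-0.2),'L'),((0.47,0.2),'S')]:
        m=(abs(X[:,0]-c[0])<.13)&(abs(X[:,1]-c[1])<.2)
        a=X[m&(X[:,2]>.067)&(X[:,2]<.11)]
        t=a[a[:,2]>.091]
        print(n,nm,'tab pts',len(a),len(t),np.nanmedian(t,0),t.min(0) if len(t) else 0,t.max(0) if len(t) else 0)
        b=X[m&(X[:,2]>.028)&(X[:,2]<.042)]
        if nm=='L': print('rect30-40',cv2.minAreaRect(b[:,:2].astype(np.float32)*1000))
        if len(t): print('tabrect',cv2.minAreaRect(t[:,:2].astype(np.float32)*1000))
E
python3 - <<'E'
import cv2
a=cv2.imread('pics/scene1.png')[180:310,290:470];b=cv2.imread('pics/side1.png')[115:235,270:400]
cv2.imwrite('pics/c1.png',cv2.resize(a,None,fx=4,fy=4,interpolation=2));cv2.imwrite('pics/c2.png',cv2.resize(b,None,fx=4.5,fy=4.5,interpolation=2))
E
```

```text
scene L tab pts 266 144 [ 0.4734 -0.2769  0.0963] [ 0.4597 -0.2856  0.0921] [ 0.489  -0.2674  0.1005]
rect30-40 ((509.49810791015625, -206.65817260742188), (239.89627075195312, 168.88832092285156), 85.66559600830078)
tabrect ((474.4386901855469, -276.4987487792969), (17.80976104736328, 29.2929630279541), 88.38275909423828)
scene S tab pts 230 93 [0.4778 0.1302 0.0954] [0.4649 0.1218 0.091 ] [0.4928 0.1421 0.0988]
tabrect ((478.92205810546875, 132.01809692382812), (19.626239776611328, 28.317340850830078), 88.03851318359375)
side L tab pts 141 61 [ 0.4775 -0.2717  0.0942] [ 0.464  -0.2827  0.0911] [ 0.492  -0.262   0.0982]
rect30-40 ((513.4010009765625, -199.60739135742188), (242.5856170654297, 164.47421264648438), 87.24762725830078)
tabrect ((477.89495849609375, -271.7532653808594), (18.20575523376465, 27.917503356933594), 79.42764282226562)
side S tab pts 191 99 [0.4809 0.1388 0.0956] [0.4676 0.1283 0.0916] [0.4955 0.1461 0.1004]
tabrect ((481.72027587890625, 137.74400329589844), (17.228384017944336, 28.259130477905273), 85.45433044433594)
```

View pics/c1.png

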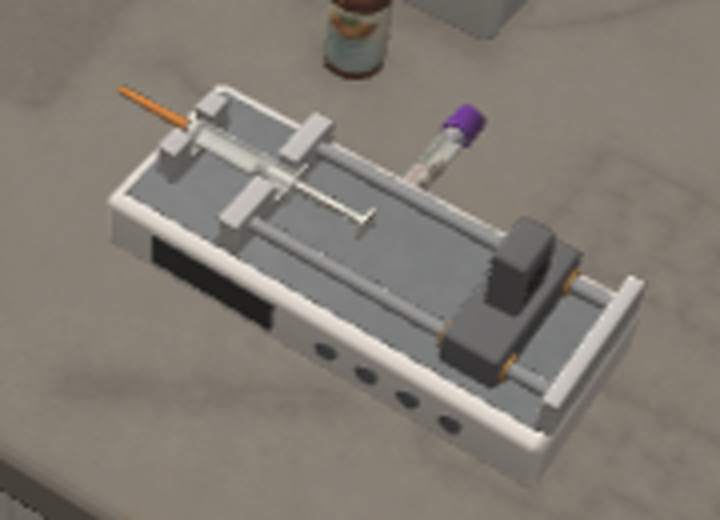

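View pics/c2.png

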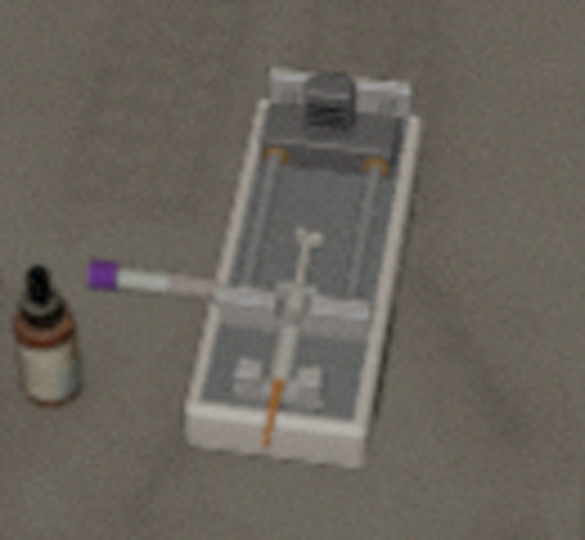

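Run:
```python
from h import *
s=bot.read_state(); M=R.from_rotvec(s['tcp_rot']).as_matrix(); print(M)
for n in ['scene','side']:
    X=np.load(n+'.npy').reshape(-1,3); I=np.load(n+'_img.npy').reshape(-1,3).astype(int)
    m=(abs(X[:,0]-.475)<.085)&(abs(X[:,1]+.2)<.16)&(X[:,2]>.026)&(X[:,2]<.046)&(I.min(1)>130)
    b=X[m]; r=cv2.minAreaRect(b[:,:2].astype(np.float32)*1000); print(n,len(b),r)
    # long edge fits
    for lo,hi in [(.41,.45),(.50,.54)]:
        e=b[(b[:,0]>lo)&(b[:,0]<hi)&(b[:,1]>-.28)&(b[:,1]<-.12)]
        if len(e)>10: print(lo,len(e),cv2.fitLine(e[:,:2].astype(np.float32)*1000,cv2.DIST_HUBER,0,.01,.01).ravel())
    m=(abs(X[:,0]-.475)<.12)&(abs(X[:,1]+.12)<.1)&(I[:,0]>150)&(I[:,1]<130)&(I[:,2]<90)
    print('orange',X[m].min(0),X[m].max(0))
```

```text
[[ 0.9633 -0.      0.2685]
 [-0.2685  0.0001  0.9633]
 [-0.     -1.      0.0001]]
scene 936 ((478.780517578125, -201.88597106933594), (237.47628784179688, 100.30545806884766), 87.2883529663086)
0.41 467 [   0.0484    0.9988  432.8304 -203.3327]
0.5 77 [   0.0126    0.9999  525.2921 -185.9222]
orange [ 0.4803 -0.0956  0.0518] [ 0.4867 -0.0565  0.0563]
side 415 ((480.4984130859375, -196.1778564453125), (238.95921325683594, 95.64828491210938), 87.1938247680664)
0.41 106 [   0.0442    0.999   435.9455 -194.2705]
0.5 62 [   0.0464    0.9989  525.4171 -201.6965]
orange [ 0.4874 -0.0651  0.0518] [ 0.4874 -0.0651  0.0518]
```

Run:
```python
from h import *
P=np.vstack([np.load(n+'.npy').reshape(-1,3) for n in ['scene','side']])
P=P[(P[:,2]>.13)&(P[:,2]<.9)&(P[:,0]>.1)]
W=np.array([[.181,.65],[.42,.25],[.45,0],[.476,-.274]])
for a,b in zip(W[:-1],W[1:]):
  for t in np.linspace(0,1,5):
    c=a+(b-a)*t; d=np.linalg.norm(P[:,:2]-c,axis=1); k=np.argsort(d)[:300:60]; print(c,d[k[1]],P[k[1]], (d<.15).sum())
M=R.from_euler('z',np.arctan2(-.046,.999)).as_matrix()
for a,b in zip(W[:-1],W[1:]):
    v=b-a; x=np.array([.999,-.046]);z=np.array([.046,.999]); print('tool x,z mm',v@x*1000,v@z*1000)
```

```text
[0.181 0.65 ] 0.13384996682855319 [0.1853 0.5162 0.6414] 1043
[0.2407 0.55  ] 0.056713078591546576 [0.1946 0.5171 0.6273] 4674
[0.3005 0.45  ] 0.117428103672551 [0.191  0.4923 0.6435] 4791
[0.3602 0.35  ] 0.13331110007806712 [0.4538 0.445  0.2739] 1004
[0.42 0.25] 0.191789995105688 [0.4703 0.4351 0.2909] 0
[0.42 0.25] 0.191789995105688 [0.4703 0.4351 0.2909] 0
[0.4275 0.1875] 0.23098003421553157 [0.5868 0.0203 0.5512] 0
[0.435 0.125] 0.1861019135414351 [0.5959 0.0314 0.5459] 0
[0.4425 0.0625] 0.15296419281085757 [0.5845 0.0055 0.546 ] 33
[0.45 0.  ] 0.13704639354560022 [ 0.587  -0.002   0.5517] 409
[0.45 0.  ] 0.13704639354560022 [ 0.587  -0.002   0.5517] 409
[ 0.4565 -0.0685] 0.1301477122935265 [ 0.5862 -0.0573  0.5666] 639
[ 0.463 -0.137] 0.13027352517090737 [ 0.5893 -0.1051  0.5534] 310
[ 0.4695 -0.2055] 0.15268842049909434 [ 0.5961 -0.1202  0.5516] 46
[ 0.476 -0.274] 0.19609035341379852 [ 0.598  -0.1204  0.5514] 0
tool x,z mm 257.161 -388.606
tool x,z mm 41.47000000000003 -248.37
tool x,z mm 38.57799999999997 -272.53000000000003
```

jog_arm:
  turn:
    - [0,-0.113,0]
    - [0,-0.113,0]
  slide:
    - [0,0,0]
    - [0,0,0]
  grip: [100,100]

```text
time: 0.8
tool_pos: [0.1812, 0.6502, 0.2484]
tcp_rot: [-1.57, 0.032, -0.032]
wrist_force: [0.0, -0.1, 0.5]
width: 1.0
```

jog_arm:
  turn:
    - [0,0,0]
    - [0,0,0]
    - [0,0,0]
    - [0,0,0]
    - [0,0,0]
  slide:
    - [21,0,-45]
    - [21,0,-45]
    - [21,0,-45]
    - [21,0,-45]
    - [21,0,-45]
  grip: [100,100,100,100,100]

```text
time: 1.3
tool_pos: [0.2762, 0.4189, 0.2484]
tcp_rot: [-1.57, 0.035, -0.036]
wrist_force: [1.0, 0.3, 0.5]
width: 1.001
```

jog_arm:
  turn:
    - [0,0,0]
    - [0,0,0]
    - [0,0,0]
    - [0,0,0]
    - [0,0,0]
  slide:
    - [26,0,-42]
    - [26,0,-42]
    - [26,0,-42]
    - [26,0,-42]
    - [26,0,-42]
  grip: [100,100,100,100,100]

```text
time: 1.8
tool_pos: [0.3967, 0.2032, 0.2488]
tcp_rot: [-1.57, 0.035, -0.037]
wrist_force: [1.0, 0.6, 0.4]
width: 0.999
```

Run:
```python
from h import *
s=bot.read_state();print(s['q'],s['tool_pos'])
p=shot('scene','s2')
```

```text
[ 0.4174 -0.1843  2.068   0.0001  1.2563 -1.108 ] [0.3967 0.2032 0.2488]
```

View pics/s2.png

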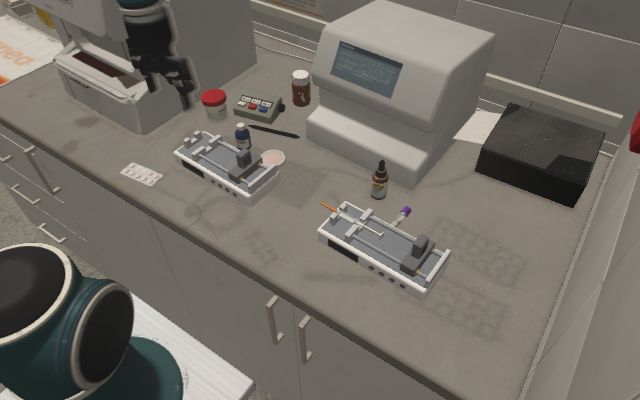

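The pumps are undisturbed and the gripper, near (180,90), is high above the worktop. Next I cross over the empty pump.

jog_arm:
  turn:
    - [0,0,0]
    - [0,0,0]
    - [0,0,0]
    - [0,0,0]
    - [0,0,0]
  slide:
    - [8,0,-48]
    - [8,0,-48]
    - [8,0,-48]
    - [8,0,-48]
    - [8,0,-48]
  grip: [100,100,100,100,100]

```text
time: 2.35
tool_pos: [0.425, -0.0383, 0.2488]
tcp_rot: [-1.57, 0.035, -0.037]
wrist_force: [1.1, 0.3, 0.3]
width: 0.997
```

jog_arm:
  turn:
    - [0,0,0]
    - [0,0,0]
    - [0,0,0]
    - [0,0,0]
    - [0,0,0]
  slide:
    - [6,6,-46]
    - [6,6,-46]
    - [6,6,-46]
    - [6,6,-46]
    - [6,6,-46]
  grip: [100,100,100,100,100]

```text
time: 2.85
tool_pos: [0.4445, -0.2697, 0.2184]
tcp_rot: [-1.571, 0.036, -0.037]
wrist_force: [1.0, 0.7, 0.7]
width: 1.0
```

Run:
```python
from h import *
s=bot.read_state();print(s['q'],s['tool_pos'],s['wrist_force'],R.from_rotvec(s['tcp_rot']).as_matrix())
for n in ['wrist','side','scene']:
    p=shot(n,n+'3'); X=cloud(p).reshape(-1,3)
    m=(abs(X[:,0]-.476)<.05)&(abs(X[:,1]+.27)<.06)&(X[:,2]>.09)&(X[:,2]<.103)
    t=X[m]; print(n,len(t))
    if len(t)>10: print(np.median(t,0),cv2.minAreaRect(t[:,:2].astype(np.float32)*1000))
    for d in nets.search_frame('pusher_tab',p): print(d['conf'],w(p,d['xyz']))
```

```text
[-0.5934 -0.0096  1.9668  0.0003  1.1835 -2.118 ] [ 0.4445 -0.2697  0.2184] [1.0012 0.6514 0.7342] [[ 0.9989  0.0009  0.0463]
 [-0.0463 -0.0003  0.9989]
 [ 0.0009 -1.     -0.0003]]
wrist 759
[ 0.4746 -0.2747  0.0961] ((476.12225341796875, -274.902587890625), (17.927635192871094, 28.20624542236328), 87.48145294189453)
0.94 [ 0.4636 -0.2743  0.0627]
side 70
[ 0.4785 -0.2706  0.0945] ((477.8227233886719, -271.7333679199219), (23.131309509277344, 28.399961471557617), 88.90998077392578)
0.9 [ 0.4776 -0.2618  0.0615]
scene 153
[ 0.4722 -0.2773  0.0961] ((475.2086181640625, -276.0751037597656), (18.345932006835938, 29.513669967651367), 86.65817260742188)
0.83 [ 0.4608 -0.2776  0.0577]
```

View pics/wrist3.png

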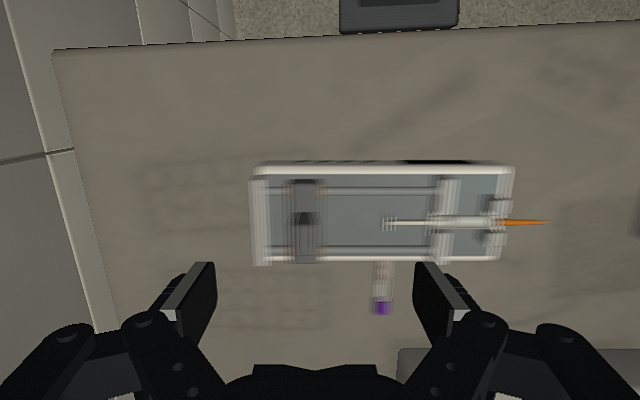

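View pics/scene3.png

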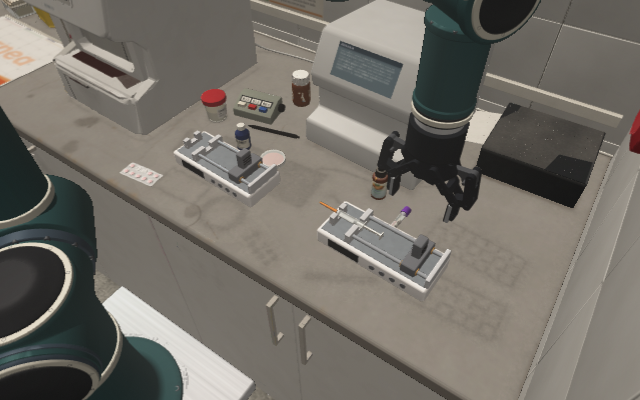

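Wrist view: tab at (303,217) on the block, jaws aligned with the rods. Descending.

jog_arm:
  turn:
    - [0,0,0]
    - [0,0,0]
    - [0,0,0]
    - [0,0,0]
    - [0,0,0]
  slide:
    - [16,20,-2]
    - [16,30,-2]
    - [0,35,0]
    - [0,30,0]
    - [0,15,0]
  grip: [100,100,100,100,100]

```text
time: 3.65
tool_pos: [0.4749, -0.2704, 0.0858]
tcp_rot: [-1.568, 0.037, -0.031]
wrist_force: [-0.4, 0.4, -1.2]
width: 0.999
```

jog_arm:
  turn:
    - [0,0,0]
    - [0,0,0]
    - [0,0,0]
    - [0,0,0]
    - [0,0,0]
  slide:
    - [0,0,0]
    - [0,0,0]
    - [0,0,0]
    - [0,0,0]
    - [0,0,0]
  grip: [15,15,15,15,15]
  newtons: 20

```text
time: 4.15
tool_pos: [0.4773, -0.274, 0.0901]
tcp_rot: [-1.572, 0.034, -0.038]
wrist_force: [-0.2, -0.5, 3.9]
width: 0.203
```

Run:
```python
from h import *
s=bot.read_state();print(s['tool_pos'],s['wrist_force'],s['width'],s['time'])
p=shot('wrist','w4'); p=shot('scene','s4')
```

```text
[ 0.4773 -0.274   0.0901] [-0.1836 -0.482   3.8593] 0.20266118766822516 4.15
```

View pics/s4.png

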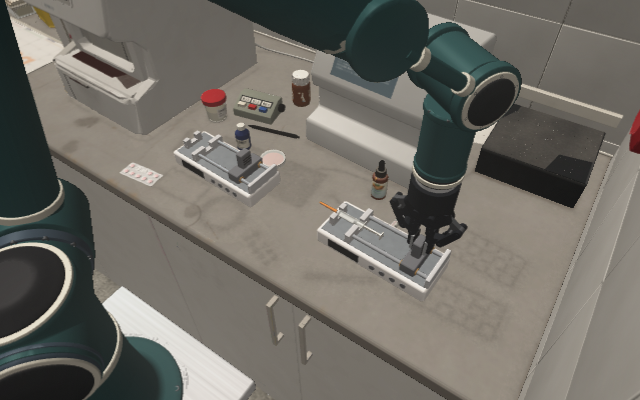

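View pics/w4.png

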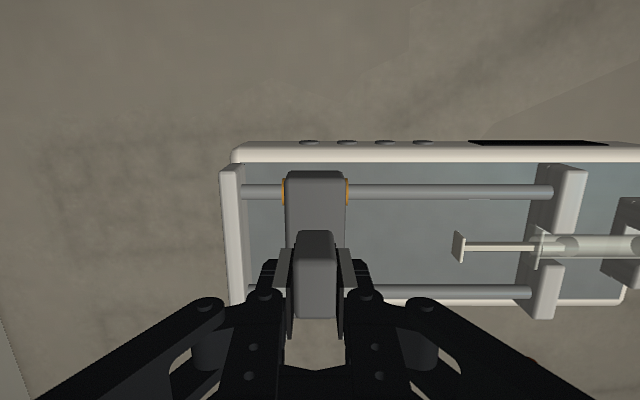

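The pads hold the tab (width 17 mm). Sliding toward the plunger, about 62 mm in all.

jog_arm:
  turn:
    - [0,0,0]
    - [0,0,0]
    - [0,0,0]
    - [0,0,0]
    - [0,0,0]
  slide:
    - [0,0,8]
    - [0,0,12]
    - [0,0,12]
    - [0,0,12]
    - [0,0,8]
  grip: [15,15,15,15,15]

```text
time: 4.75
tool_pos: [0.4797, -0.2219, 0.0901]
tcp_rot: [-1.573, 0.034, -0.038]
wrist_force: [-1.4, -3.3, 6.3]
width: 0.206
```

jog_arm:
  turn:
    - [0,0,0]
    - [0,0,0]
    - [0,0,0]
  slide:
    - [0,0,3]
    - [0,0,3]
    - [0,0,0]
  grip: [15,15,15]

```text
time: 5.05
tool_pos: [0.48, -0.2158, 0.09]
tcp_rot: [-1.572, 0.034, -0.038]
wrist_force: [-1.0, 0.5, 6.9]
width: 0.205
```

jog_arm:
  turn:
    - [0,0,0]
    - [0,0,0]
  slide:
    - [0,0,2]
    - [0,0,1]
  grip: [15,15]

```text
time: 5.25
tool_pos: [0.4801, -0.2152, 0.0901]
tcp_rot: [-1.576, 0.033, -0.037]
wrist_force: [-2.1, -12.1, 3.9]
width: 0.204
```

jog_arm:
  turn:
    - [0,0,0]
    - [0,0,0]
  slide:
    - [0,0,2]
    - [0,0,1]
  grip: [15,15]

```text
time: 5.45
tool_pos: [0.4801, -0.2149, 0.0901]
tcp_rot: [-1.581, 0.032, -0.037]
wrist_force: [-4.3, -22.6, 1.8]
width: 0.203
```

Run:
```python
from h import *
p=shot('wrist','w5'); s=bot.read_state();print(s['tool_pos'],s['wrist_force'])
```

```text
[ 0.4801 -0.215   0.0901] [ -3.6184 -19.9229   1.4923]
```

View pics/w5.png

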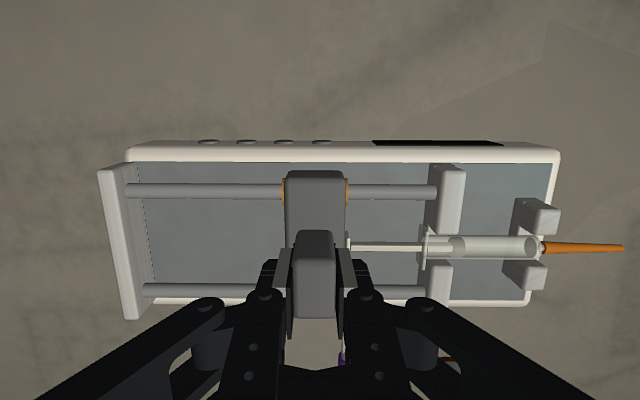

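The block touches the plunger end at (347,242), and the force rose to 20 N with no further motion, so this is the stop. I relax the overshoot, open, and lift.

jog_arm:
  turn:
    - [0,0,0]
    - [0,0,0]
    - [0,0,0]
    - [0,0,0]
    - [0,0,0]
  slide:
    - [0,0,-3]
    - [0,0,-1]
    - [0,0,0]
    - [0,0,0]
    - [0,0,0]
  grip: [15,15,60,80,80]

```text
time: 6.0
tool_pos: [0.4786, -0.2129, 0.0879]
tcp_rot: [-1.57, 0.036, -0.035]
wrist_force: [0.2, 0.7, 0.4]
width: 0.711
```

jog_arm:
  turn:
    - [0,0,0]
    - [0,0,0]
    - [0,0,0]
    - [0,0,0]
    - [0,0,0]
  slide:
    - [0,0,0]
    - [0,-20,0]
    - [0,-40,0]
    - [0,-40,0]
    - [0,-20,0]
  grip: [80,80,80,80,80]

```text
time: 6.5
tool_pos: [0.4806, -0.2138, 0.212]
tcp_rot: [-1.573, 0.032, -0.039]
wrist_force: [0.5, -0.9, 0.2]
width: 0.798
```

jog_arm:
  turn:
    - [0,0,0]
    - [0,0,0]
    - [0,0,0]
  slide:
    - [-20,0,0]
    - [-20,0,0]
    - [0,0,0]
  grip: [80,80,80]

```text
time: 6.8
tool_pos: [0.4372, -0.2109, 0.208]
tcp_rot: [-1.57, 0.037, -0.035]
wrist_force: [-0.2, -0.5, -0.4]
width: 0.801
```

Run:
```python
from h import *
for n in ['wrist','scene','side']:
    p=shot(n,n+'6'); X=cloud(p).reshape(-1,3)
    for nm,c in [('L',(.479,-.214)),('S',(.48,.135))]:
        m=(abs(X[:,0]-c[0])<.04)&(abs(X[:,1]-c[1])<.05)&(X[:,2]>.091)&(X[:,2]<.103)
        t=X[m]
        if len(t)>10: print(n,nm,np.median(t,0),cv2.minAreaRect(t[:,:2].astype(np.float32)*1000))
s=bot.read_state();print(s['tool_pos'],s['wrist_force'],s['time'])
```

```text
wrist L [ 0.4774 -0.2153  0.0961] ((478.8630065917969, -215.57679748535156), (17.387189865112305, 27.763200759887695), 87.65296936035156)
scene L [ 0.4759 -0.2181  0.0963] ((478.10064697265625, -217.39370727539062), (17.58364486694336, 29.214447021484375), 87.02298736572266)
scene S [0.4775 0.1293 0.0955] ((478.6626281738281, 131.97071838378906), (19.816980361938477, 27.081661224365234), 84.4734115600586)
side L [ 0.4809 -0.2107  0.0944] ((481.1402282714844, -211.67613220214844), (27.292903900146484, 20.841028213500977), 2.4052488803863525)
side S [0.481  0.1386 0.0954] ((481.4739074707031, 136.59303283691406), (17.116159439086914, 27.720584869384766), 89.58563995361328)
[ 0.4395 -0.2114  0.2082] [-0.255   0.399  -0.0221] 6.95
```

View pics/wrist6.png

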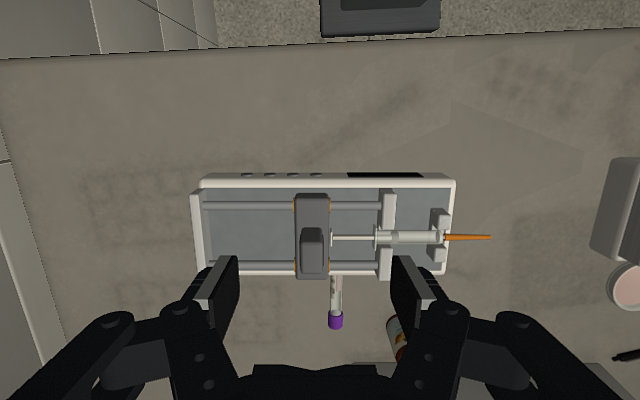

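The pusher stands against the plunger end at (330,238), the spare tab hasn't moved, and the gripper is clear of everything.

```bash
python3 -c "
from workcell import bot
print(bot.finish_job())"
```

```text
the job is handed in; nothing more can be done
None
```

I slid the loaded (right-hand) pump's pusher about 59 mm, until it rests against the end of the syringe's plunger. I then let go, lifted clear and handed the job in at about 7 s.

- **At the stop:** the pusher stopped moving while the push force rose to about 20 N. After release, the wrist picture shows the block touching the plunger end. The wrist camera puts the tab at y ≈ -0.216 m, which matches where the gripper left it.
- **Empty pump:** its tab measured within about 1 mm of its starting position in both the scene and side cameras.
- **Robot:** the gripper was clear of everything, at 0.21 m height, with wrist force near zero.
- **Disagreement:** the cameras differ from one another by up to about 6 mm on the tab's position. The detection network's points sit lower, because it reports the middle of the visible block. Neither changed the result.

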